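# Find the blind hole of a board holder with its stop pin

## Robot

A 6-joint arm with a two-finger parallel gripper is mounted at the origin on the work surface. World frame = base frame: x ahead of the robot, y to its left, z up, the work surface at z = 0. Lengths are in m, angles in rad, forces in N, time in s.
With the tool pointing down it reaches from about 0.325 to 0.9 m from the base axis. Payload 6.1 kg.
Tool frame: the origin (TCP) lies on the centre line of the jaws, within the pads' length; the fingertips stand 14 mm ahead of it and the grasp point (between the pads) lies 5 mm behind it; z points along the fingers, y is the line along which they close (so a half turn about z gives the same grasp; the last joint's range is limited). The gripper opens to 85 mm and grips with 20 to 120 N. Pads are 22 mm wide; open, the fingers measure 114 mm over their backs; the gripper's body (76 mm by 85 mm) begins 54 mm behind the grasp point. The pads swing forward as they close: fully open they stand 13 mm farther back than shut.
Start: joints at [-1.396, 0.22, 1.526, -0, 1.395, -0.126], TCP at [0.185, -0.597, 0.245] pointing down, gripper open.
Joint ranges: [-2.98, 2.98], [-0.91, 2.08], [0.09, 2.57], [-1.24, 4.39], [0.2, 2.65], [-2.68, 2.68]. Speed limits (rad/s): [2.57, 2.57, 3.01, 3.14, 3.14, 3.14].

## Interface

Orientations are given as a unit quaternion [x, y, z, w].
In Python, from cell import manip gives the robot as it stands.
- The arm moves only by the tool arm_command, never from a script. Its argument "rows" is a list of rows, each a list of 5 numbers: the shift along the tool's x, y, z in cm, then the turn about the tool's z in degrees, then the opening, from -1 (shut) to 1 (fully open). In form: [[x, y, z, turn, grip], ...]. A call has 1 to 5 rows; each row shifts and turns the commanded pose from where the row before left it, along the tool's axes as they then stand; what a row does not reach is not made up. A row lasts 1/10 s, in which the tool goes at most 50 mm and 8.59 degrees, less where a joint would pass 70% of its speed; a pose out of reach is approached as far as the arm can. A call is refused whole if a number of a shift passes 5 or a number of a turn 8.59, either way. A call with a gripper value outside its range is refused whole. The fingers move at their own pace and stop on an object; "squeeze" is the grip in N (left out, the last holds). Time passes only in rows, so rows that do not move let the fingers close. It gives the time, the measured TCP pose, the force, the opening and the grip force at its end, in the units of the state.
- manip.read_state(): the state, without advancing time (a new reading comes with each control period).
- manip.read_camera(name): name is "side" or "top"; returns a dict with "img" (420x560x3 uint8, red, green, blue), "depth" (420x560 float32, m along the optical axis (not along the pixel's ray), 0 where there is no reading), "camera_matrix" (3x3 intrinsics, pixels), "view" (4x4, takes a point from world to camera coordinates). Camera axes: x right, y down, z forward; pixel columns grow to the right and rows downward; lengths in m; the calibration is good to about 2 mm. A picture is of the moment at which its call begins.
- manip.finish_job(): hands the job in; it is judged then, once.
The state is a dict: "time_s": time; "joint_pos": joint angles; "joint_velocities": joint speeds; "tau": joint torques, N m; "tool_pos": TCP position; "orientation": TCP orientation; "wrist_force": force on the tool from outside, world axes, zero at the start; "ft_torque": the same for the moment, N m; "width": opening from 0.0 (shut) to 1.0 (fully open); "grasp_force": force on a finger pad.
Only numpy, scipy, OpenCV 4.12 (cv2) and the standard library are available. Lean on these libraries where they do the work, as an engineer would, in place of code of your own. Each camera call takes 0.05 s, during which the arm holds its last target. There are 200 camera calls.

## Task

Fit the board holder's stop pin so that the next phone board can be set against it: take the pin with the long round grip from the rack and set its tip, upright, on the middle line of the holder's bare steel bed close to the end that has no knob. Slide the tip along the bed towards the knob end until it drops into the blind hole, then let the pin sit fully home with its collar flat on the bed and let go. Leave the other two pins in the rack and do not disturb the other things on the bench.

Things in the scene. Friction and masses are not known exactly. Their poses are not given: they have to be found in the camera images.
- pin_grip (a point): Loose stop pin, 70 g, upright in one of the rack's three holes. Total 64 mm; from the bottom: steel shank 10 mm across, 18 mm long, its lowest 6 mm tapering to 5 mm; steel collar 24 mm across, 5 mm thick; black round grip 18 mm across, 41 mm long. Point: centre of the grip, on the axis, 43.5 mm above the tip and 25.5 mm above the collar's underside; z up along the pin.
- pin_tip (a point): The pin's tip: the centre of its lower end face, on its axis, 43.5 mm below pin_grip.
- rack: Fixed grey plastic block, 50 x 170 x 28 mm. Origin: centre of its underside; y along its length. Three upright holes 13 mm across, 22 mm deep, at y = -55, 0 and +55 mm; each holds a pin, shank down, collar resting on the block's top.
- holder: Fixed board holder, 266 x 100 mm. Origin: centre of its underside; x along, z up. Dark covers 37 mm high (screw heads 39.5) over both ends, x beyond -70 and +70 mm. Black knob 30 mm across on the +x end face, x = 145 to 165, z = 18 mm; the -x end is plain. Between the covers lies the bare steel bed, fixed, top at z = 32 mm, 64 mm wide, flanked by aluminium rails level with it to y = +-50 mm.
- bed_line (a point): Point on the bed's top, on its middle line, at holder x = -50, y = 0, z = 32 mm: the middle of the start area (x = -65 to -35 mm, y within 15 mm). Axes as the holder's: +x leads to the knob end. The bed's one blind hole, 13 mm across with 1 mm chamfer and 20 mm deep, lies on this line, 40 to 95 mm further on (it varies). Seated, the pin's tip is 18 mm below the bed's top.
- flat_pin_top (a point): The rack's pin with a square 22 mm grip, 37 mm tall over all; same tip and collar as the long pin. Not wanted. Point: middle of its grip.
- ball_pin_top (a point): The rack's pin with a ball grip of 24 mm; not wanted. Point: centre of the ball.
- driver: Loose screwdriver with a blue handle, lying, bystander. Origin: under it, near its middle.
- lamp_ring: Loose black plastic ring, 76 mm across, 22 mm tall, bystander. Origin: centre of its underside.
- flux: Loose small white jar, 44 mm across, 40 mm tall, bystander. Origin: centre of its underside.
- battery: Loose flat grey phone battery, 55 x 90 x 5 mm, bystander. Origin: centre of its underside.
Things that resemble listed ones, but are neither listed nor needed, are in the scene too. What is shaped like the part that bears pin_grip but blue or orange is not meant.

How it is judged:
By the outcome, as a careful person would: the job done as asked, in the order asked, and still so for the second after the job is handed in, with the robot touching nothing.
It also fails if it takes over 53 s, if anything falls off the work surface, if the arm or the gripper's body presses on something with over 40 N, if the wrist force passes 120 N, or if a joint passes its speed limit or range.

## Working session

There is one attempt and no reset: what is moved stays moved. The work goes in short steps, Python scripts to look and compute and a tool call to move; the robot and the scene stay as the last step left them, time stands still between calls to the robot, and variables do not carry over. Pictures are saved under pics/ and viewed, at most 10 in all, crops included, and the job is handed in when it is done.

Besides the shell and the picture viewer there is one more tool, called after "Emit:" as a command line: name --pt "numbers of a row" for each row, then --argument value for the rest. arm_command: Moves the arm, as the interface text tells. Its arguments: {"type":"object","properties":{"rows":{"type":"array"},"squeeze":{"type":"number"}},"required":["rows"]}

```bash
mkdir -p pics; cat > h.py <<'E'
import numpy as np, cv2
from cell import manip
def cam(n):
    c=manip.read_camera(n); np.savez(n+'.npz',**c); return c
def load(n): return dict(np.load(n+'.npz'))
def pt(c,u,v,d=None,z=None):
    K=c['camera_matrix'];T=np.linalg.inv(c['view']);r=np.linalg.inv(K)@[u,v,1]
    if z is not None:
        w=T[:3,:3]@r; d=(z-T[2,3])/w[2]
    elif d is None: d=c['depth'][int(round(v)),int(round(u))]
    return (T@np.r_[r*d,1])[:3]
E
python3 - <<'E'
from h import *
for n in('top','side'):
    c=cam(n); cv2.imwrite(f'pics/{n}0.png',cv2.resize(c['img'][:,:,::-1],(800,600)))
    print(n,np.linalg.inv(c['view']).round(3).tolist(),c['camera_matrix'].tolist())
s=manip.read_state();print(s)
E
```

```text
top [[-0.01, -0.995, 0.103, 0.467], [-0.999, 0.007, -0.035, -0.022], [0.034, -0.103, -0.994, 0.982], [0.0, 0.0, 0.0, 1.0]] [[439.5775087219213, 0.0, 274.09731439716006], [0.0, 439.5775087219213, 207.5309714075728], [0.0, 0.0, 1.0]]
side [[-0.996, -0.019, 0.087, 0.448], [-0.086, 0.488, -0.869, 0.882], [-0.026, -0.873, -0.487, 0.6], [0.0, 0.0, 0.0, 1.0]] [[431.0876093684262, 0.0, 276.6517184280404], [0.0, 431.0876093684262, 209.14218016553974], [0.0, 0.0, 1.0]]
{'time_s': 0.1, 'joint_pos': array([-1.39612014e+00,  2.21165106e-01,  1.52752772e+00,  1.52820279e-05,
        1.39472634e+00, -1.26107235e-01]), 'joint_velocities': array([ 5.64805938e-04, -1.12100286e-03, -1.64041966e-03, -9.35278181e-06,
        4.65772705e-04,  1.19333712e-05]), 'tau': array([ 1.41113392e-04, -4.98244822e+01, -3.90545833e+01, -1.04319340e-04,
        5.64639529e-03, -3.90753235e-05]), 'tool_pos': array([ 0.18506947, -0.59640297,  0.24428116]), 'orientation': array([ 9.88712255e-01,  1.49824039e-01, -1.46563975e-05, -9.13172390e-04]), 'wrist_force': array([-0.99692838, -0.0689755 ,  1.19624777]), 'ft_torque': array([-0.03347805, -0.06934654, -0.01246389]), 'grasp_force': 0.0, 'width': 1.0011817363682123}
```

View pics/top0.png

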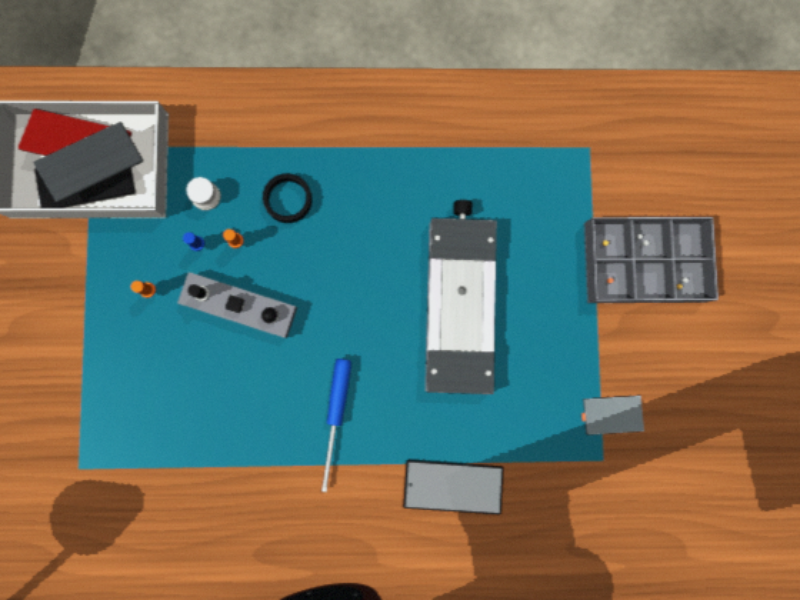

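View pics/side0.png

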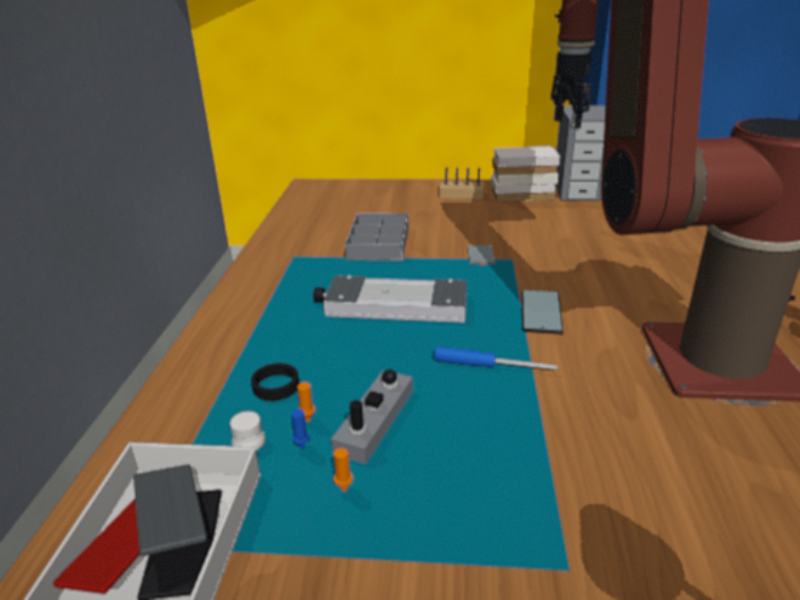

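The long pin is at about (197,291) in the top view (800-wide), at the rack's left end. The holder's knob is at (462,208) and its hole near (462,290). I'll enlarge both.

```bash
python3 - <<'E'
from h import *
c=load('top');s=load('side')
a=cv2.resize(c['img'][180:240,115:215],None,fx=4,fy=4,interpolation=3)
b=cv2.resize(c['img'][135:285,290:360],None,fx=4,fy=4,interpolation=3)
d=cv2.resize(s['img'][250:330,225:295],None,fx=4,fy=4,interpolation=3)
o=np.zeros((600,700,3),np.uint8);o[:240,:400]=a;o[:600,410:690]=b;o[250:570,:280]=d
cv2.imwrite('pics/crop.png',o[:,:,::-1])
E
```

```text
(no output)
```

View pics/crop.png

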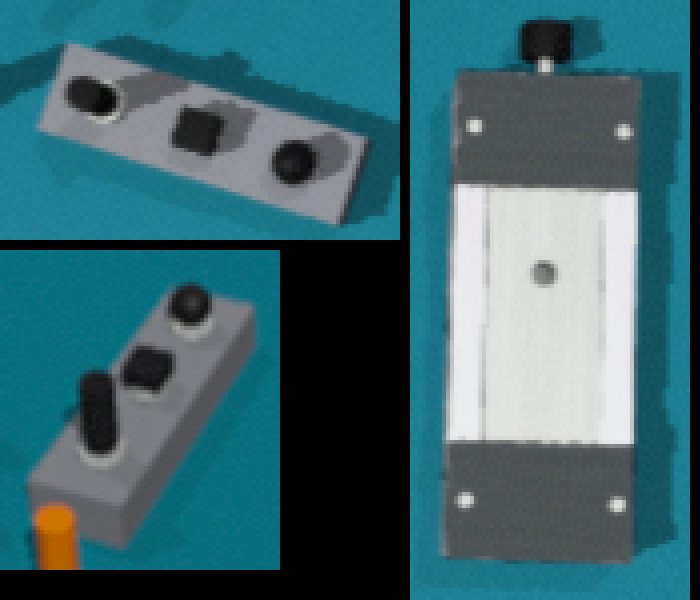

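The crop shows the rack corners at about (66,43),(369,138),(340,225),(38,130) and the pin's collar near (101,101). The holder's cover corners are (458,72),(640,76),(632,562),(443,556), with the hole at (543,273).

```bash
python3 - <<'E'
from h import *
from scipy.optimize import least_squares
c=load('top');s=load('side')
R=lambda x,y:(115+x/4-.375,180+y/4-.375)
H=lambda x,y:(290+(x-410)/4-.375,135+y/4-.375)
S=lambda x,y:(225+x/4-.375,250+(y-250)/4-.375)
def fit(W,L):
    W=np.array(W)[:,:2];L=np.array(L)
    f=lambda p:(L@np.array([[np.cos(p[2]),np.sin(p[2])],[-np.sin(p[2]),np.cos(p[2])]])+p[:2]-W).ravel()
    best=min((least_squares(f,[*W.mean(0),a]) for a in(0,1.57,3.14,-1.57)),key=lambda r:r.cost)
    return best.x,(best.fun.reshape(-1,2)*1e3).round(1).tolist()
W=[pt(c,*R(*q),z=.028) for q in((66,43),(369,138),(340,225),(38,130))]
p,r=fit(W,[(.025,.085),(.025,-.085),(-.025,-.085),(-.025,.085)]);print('rack',p,r)
u=np.array([-np.sin(p[2]),np.cos(p[2])]);print('pin via rack',p[:2]+.055*u, p[:2]-.055*u)
print('pin top cap',pt(c,*R(77,91),z=.074),'collar top',pt(c,*R(97,99),z=.033))
print('side: grip top',pt(s,*S(97,376),z=.074),'collar c',pt(s,*S(100,446),z=.033))
print('side rack near corner',pt(s,*S(124,517),z=.028), pt(s,*S(256,308),z=.028),pt(s,*S(30,475),z=.028))
Q=[(458,72),(640,76),(632,562),(443,556)]
W=[pt(c,*H(*q),z=.037) for q in Q]
p,r=fit(W,[(.133,.05),(.133,-.05),(-.133,-.05),(-.133,.05)]);print('holder',p,r)
hole=pt(c,*H(543,273),z=.032)[:2];a=p[2];M=np.array([[np.cos(a),np.sin(a)],[-np.sin(a),np.cos(a)]])
print('hole',hole,'in holder',M@(hole-p[:2]),'start',p[:2]+M.T@[-.05,0])
for q in((455,184),(637,190),(447,440),(634,445)): print(M@(pt(c,*H(*q),z=.037)[:2]-p[:2]))
for q in((543,230),(543,380),(520,130)):
    P=pt(c,*H(*q));print('z',P)
st=manip.read_state();print(st['tool_pos'])
E
```

```text
rack [0.55465227 0.17925152 5.97118594] [[-0.1, -1.4], [0.6, 0.6], [-0.0, 0.6], [-0.5, 0.1]]
pin via rack [0.57153518 0.23159621] [0.53776935 0.12690682]
pin top cap [0.57304888 0.2343562  0.074     ] collar top [0.57344775 0.23520725 0.033     ]
side: grip top [0.57169306 0.23052593 0.074     ] collar c [0.572112   0.23377813 0.033     ]
side rack near corner [0.55483858 0.27715197 0.028     ] [0.50281227 0.10985753 0.028     ] [0.60439717 0.25095464 0.028     ]
holder [ 0.55181717 -0.16165652 -0.04415337] [[1.9, -0.2], [-0.0, 0.5], [-0.9, 0.6], [-0.9, -0.9]]
hole [ 0.57421479 -0.162606  ] in holder [2.24176969e-02 4.00473362e-05] start [ 0.5018659  -0.15944956]
[0.06885397 0.05001374]
[ 0.06946491 -0.04985373]
[-0.07040108  0.05049814]
[-0.06961163 -0.05055411]
z [ 0.59810341 -0.1633247   0.03064636]
z [ 0.51575227 -0.16131772  0.03206644]
z [ 0.65272832 -0.15104591  0.03619883]
[ 0.18506947 -0.59640297  0.24428116]
```

Emit:
arm_command --pt "3.3 -3.6 0 0 0.3" --pt "3.3 -3.6 0 0 0.3" --pt "3.3 -3.6 0 0 0.3" --pt "3.3 -3.6 0 0 0.3" --pt "3.3 -3.6 0 0 0.3" --squeeze 40

```text
time_s: 0.6
tool_pos: [0.2897, -0.3741, 0.2448]
orientation: [0.989, 0.15, -0.0, -0.0]
wrist_force: [1.1, 0.2, 0.6]
width: 0.646
grasp_force: 0.0
```

Emit:
arm_command --pt "3.3 -3.6 0 0 0.3" --pt "3.3 -3.6 0 0 0.3" --pt "3.3 -3.6 0 0 0.3" --pt "3.3 -3.6 0 0 0.3" --pt "3.3 -3.6 0 0 0.3"

```text
time_s: 1.1
tool_pos: [0.3939, -0.1534, 0.2452]
orientation: [0.989, 0.15, 0.0, 0.0]
wrist_force: [0.8, -0.2, -1.3]
width: 0.645
grasp_force: 0.0
```

Emit:
arm_command --pt "3.3 -3.6 0 0 0.3" --pt "3.3 -3.6 0 0 0.3" --pt "3.3 -3.6 0 0 0.3" --pt "0 0 0 -8 0.3" --pt "0 0 0 -8 0.3"

```text
time_s: 1.6
tool_pos: [0.4562, -0.0208, 0.2448]
orientation: [0.957, 0.291, -0.001, -0.0]
wrist_force: [0.1, -0.7, 0.2]
width: 0.648
grasp_force: 0.0
```

Emit:
arm_command --pt "0 0 0 -8 0.3" --pt "0 0 0 -8 0.3" --pt "0 0 0 -8 0.3" --pt "0 0 0 -8 0.3" --pt "0 0 0 -7 0.3"

```text
time_s: 2.1
tool_pos: [0.4559, -0.0228, 0.2449]
orientation: [0.806, 0.592, -0.0, -0.0]
wrist_force: [0.4, 0.4, 1.1]
width: 0.649
grasp_force: 0.0
```

```bash
cat >> h.py <<'E'
from scipy.spatial.transform import Rotation as Ro
def go(x,y,z,yawy):  # remaining shift cm in tool axes, turn deg (applied after shift)
    s=manip.read_state();A=Ro.from_quat(s['orientation']).as_matrix()
    cur=np.arctan2(A[1,1],A[0,1]);d=(yawy-cur+np.pi/2)%np.pi-np.pi/2
    print('t',s['time_s'],'pos',s['tool_pos'].round(4),'zax',A[:,2].round(3),'F',s['wrist_force'].round(1),'w',round(s['width'],3),'g',round(float(s['grasp_force']),1))
    print('shift cm',(A.T@(np.array([x,y,z])-s['tool_pos'])*100).round(2),'turn',round(-np.degrees(d),1))
    print('xax',A[:2,0].round(3),'yax',A[:2,1].round(3))
E
python3 -c "
from h import *
go(.5722,.2328,.052,-.312)"
```

```text
t 2.1 pos [ 0.4559 -0.0228  0.2449] zax [-0.001  0.    -1.   ] F [0.4 0.4 1.1] w 0.649 g 0.0
shift cm [27.87  3.45 19.28] turn 0.4
xax [0.3   0.954] yax [ 0.954 -0.3  ]
```

Emit:
arm_command --pt "4.6 0.6 0 0 0.3" --pt "4.6 0.6 0 0 0.3" --pt "4.6 0.6 0 0 0.3" --pt "4.6 0.6 0 0 0.3" --pt "4.6 0.6 0 0 0.3"

```text
time_s: 2.6
tool_pos: [0.5553, 0.1888, 0.2448]
orientation: [0.808, 0.589, -0.0, -0.0]
wrist_force: [0.3, -0.4, 0.5]
width: 0.648
grasp_force: 0.0
```

Emit:
arm_command --pt "4.8 0.5 0 0 0.3" --pt "0 0 4 0 0.3" --pt "0 0 4 0 0.3" --pt "0 0 2 0 0.3" --pt "0 0 0 0 0.3"

```text
time_s: 3.1
tool_pos: [0.5711, 0.2306, 0.1402]
orientation: [0.808, 0.59, -0.004, -0.002]
wrist_force: [-1.3, -1.0, -0.7]
width: 0.65
grasp_force: 0.0
```

```bash
python3 -c "
from h import *
go(.5722,.2328,.052,-.312)
s=cam('side');cv2.imwrite('pics/s1.png',cv2.resize(s['img'][180:340,170:340,::-1],None,fx=3.5,fy=3.5,interpolation=3))"
```

```text
t 3.1 pos [0.5711 0.2306 0.1402] zax [-0.009 -0.002 -1.   ] F [-1.3 -1.  -0.7] w 0.65 g 0.0
shift cm [0.29 0.11 8.82] turn 0.1
xax [0.305 0.952] yax [ 0.952 -0.305]
```

View pics/s1.png

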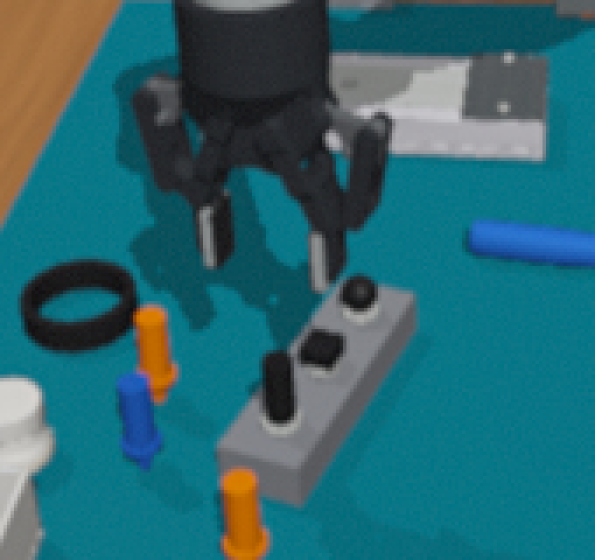

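The pads straddle the pin (crop: pads at (213,245) and (322,265), pin at (280,390)), and the orange and blue pins are clear. Descending.

Emit:
arm_command --pt "0.3 0.1 1 0 0.3" --pt "0 0 2 0 0.3" --pt "0 0 2 0 0.3" --pt "0 0 2 0 0.3" --pt "0 0 1 0 0.3"

```text
time_s: 3.65
tool_pos: [0.5766, 0.2338, 0.065]
orientation: [0.808, 0.589, 0.0, 0.0]
wrist_force: [0.9, 0.3, -0.1]
width: 0.65
grasp_force: 0.0
```

Emit:
arm_command --pt "0 0 0.4 0 0.3" --pt "0 0 0 0 0.3" --pt "0 0 0 0 0.3"

```text
time_s: 3.95
tool_pos: [0.5773, 0.2341, 0.0627]
orientation: [0.808, 0.589, 0.001, 0.0]
wrist_force: [-1.1, 0.6, 0.7]
width: 0.649
grasp_force: 0.0
```

```bash
python3 -c "
from h import *
go(.5722,.2328,.052,-.312)
s=cam('side');cv2.imwrite('pics/s2.png',cv2.resize(s['img'][220:340,190:310,::-1],None,fx=4,fy=4,interpolation=3))"
```

```text
t 3.95 pos [0.5773 0.2341 0.0627] zax [ 0.002  0.001 -1.   ] F [-1.1  0.6  0.7] w 0.649 g 0.0
shift cm [-0.28 -0.45  1.07] turn 0.1
xax [0.305 0.952] yax [ 0.952 -0.305]
```

View pics/s2.png

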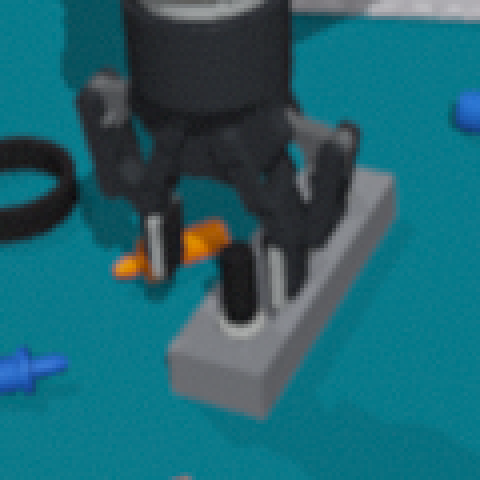

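The loose orange and blue look-alikes have toppled. They stand well apart and away from the arm, so it looks like they fell on their own. The wanted pin (crop (240,285)) still stands between the pads (155,245) and (278,275). I'm centring on it and going lower; the fingertips stay above the fallen orange pin.

Emit:
arm_command --pt "-0.2 -0.5 0.5 0 0.3" --pt "0 0 0.5 0 0.3" --pt "0 0 0 0 0.3" --pt "0 0 0 0 0.3"

```text
time_s: 4.4
tool_pos: [0.5706, 0.2334, 0.051]
orientation: [0.808, 0.589, -0.0, -0.0]
wrist_force: [-0.2, -0.2, 0.7]
width: 0.65
grasp_force: 0.0
```

```bash
python3 -c "
from h import *
go(.5722,.2328,.052,-.312)
s=cam('side');t=cam('top')
a=cv2.resize(s['img'][220:340,190:310,::-1],(400,400),interpolation=3)
b=cv2.resize(t['img'][140:240,80:180,::-1],(400,400),interpolation=3)
cv2.imwrite('pics/s3.png',np.hstack([a,b]))"
```

```text
t 4.4 pos [0.5706 0.2334 0.051 ] zax [-0.001 -0.    -1.   ] F [-0.2 -0.2  0.7] w 0.65 g 0.0
shift cm [-0.01  0.17 -0.1 ] turn 0.1
xax [0.305 0.952] yax [ 0.952 -0.305]
```

View pics/s3.png

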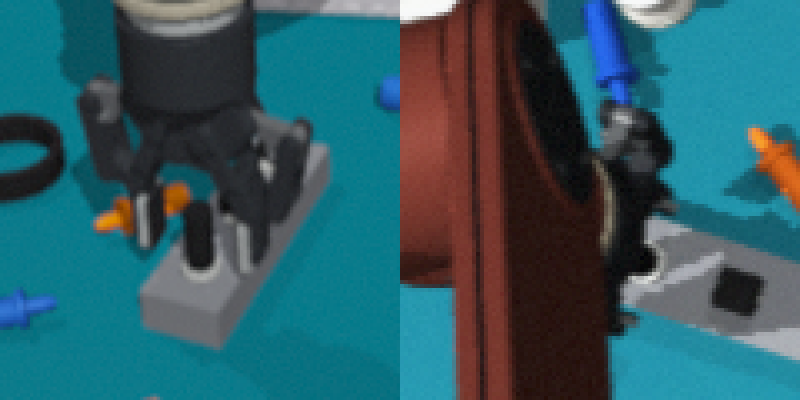

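```bash
python3 -c "
from h import *
s=load('side');t=load('top');st=manip.read_state()
A=Ro.from_quat(st['orientation']).as_matrix();p=st['tool_pos']
def pr(c,P):
    q=c['view']@np.r_[P,1];q=c['camera_matrix']@q[:3];return q[:2]/q[2]
for l,o in (('tcp',(0,0,0)),('padL',(0,.027,-.005)),('padR',(0,-.027,-.005)),('tipL',(0,.027,.014)),('tipR',(0,-.027,.014))):
    q=pr(s,p+A@np.array(o));print(l,((q-[190,220])*400/120).round(0))
for z in (.074,.0535,.033):print(z,((pr(s,[.5722,.2328,z])-[190,220])*400/120).round(0))
# pin axis from side pixels, grip top edge/ collar
for u,v,z in((197,205,.074),(200,268,.033)):print(pt(s,190+u*.3,220+v*.3,z=z))
# collar in top
print('top collar',pt(t,80+(645-400)/4,140+265/4,z=.033))
"
```

```text
tcp [199. 238.]
padL [157. 220.]
padR [241. 242.]
tipL [159. 245.]
tipR [242. 267.]
0.074 [195. 206.]
0.0535 [197. 234.]
0.033 [199. 261.]
[0.57109589 0.23163739 0.074     ]
[0.57064441 0.23890603 0.033     ]
top collar [0.56935613 0.23006436 0.033     ]
```

Projection agrees: the pin is centred between the pads. Closing.

Emit:
arm_command --pt "0 0 0 0 -0.2" --pt "0 0 0 0 -0.5" --pt "0 0 0 0 -1" --pt "0 0 0 0 -1" --pt "0 0 0 0 -1" --squeeze 40

```text
time_s: 5.0
tool_pos: [0.5711, 0.2334, 0.0515]
orientation: [0.808, 0.589, 0.0, 0.0]
wrist_force: [0.5, 0.5, 1.2]
width: 0.199
grasp_force: 39.0
```

Emit:
arm_command --pt "0 0 0 0 -1" --pt "0 0 0 0 -1" --pt "0 0 0 0 -1"

```text
time_s: 5.3
tool_pos: [0.5711, 0.2334, 0.0515]
orientation: [0.808, 0.589, 0.0, 0.0]
wrist_force: [0.1, 0.0, 2.3]
width: 0.198
grasp_force: 39.0
```

Emit:
arm_command --pt "0 0 -0.5 0 -1" --pt "0 0 -1 0 -1" --pt "0 0 -2 0 -1" --pt "0 0 -3 0 -1" --pt "0 0 -3 0 -1"

```text
time_s: 5.8
tool_pos: [0.5703, 0.2332, 0.1473]
orientation: [0.808, 0.589, -0.001, -0.0]
wrist_force: [0.8, -0.1, -0.1]
width: 0.195
grasp_force: 39.1
```

Emit:
arm_command --pt "0 0 -1.5 0 -1" --pt "0 0 0 0 -1" --pt "0 0 0 0 -1"

```text
time_s: 6.1
tool_pos: [0.5705, 0.2333, 0.1606]
orientation: [0.808, 0.589, -0.0, -0.0]
wrist_force: [-0.0, -0.3, -1.0]
width: 0.198
grasp_force: 39.1
```

```bash
python3 -c "
from h import *
go(.5019,-.1594,.15,-.044)
s=cam('side');cv2.imwrite('pics/s4.png',cv2.resize(s['img'][140:320,180:360,::-1],(580,580),interpolation=3))"
```

```text
t 6.1 pos [0.5705 0.2333 0.1606] zax [-0.001 -0.    -1.   ] F [-0.  -0.3 -1. ] w 0.198 g 39.1
shift cm [-39.49   5.45   1.07] turn -15.2
xax [0.305 0.952] yax [ 0.952 -0.305]
```

View pics/s4.png

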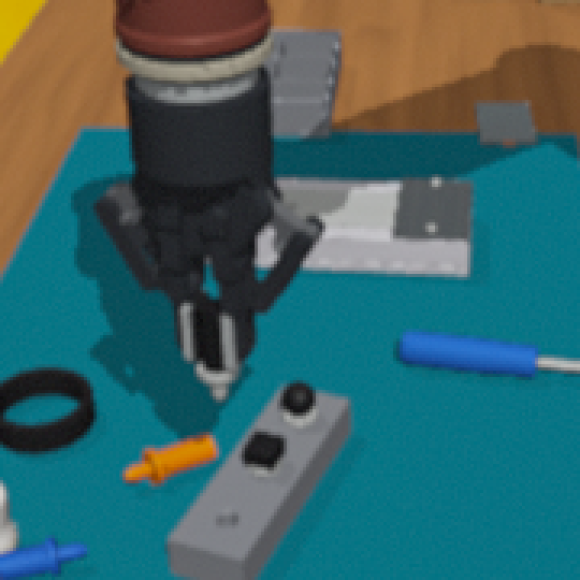

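```bash
python3 -c "
from h import *
s=load('side');st=manip.read_state()
A=Ro.from_quat(st['orientation']).as_matrix();p=st['tool_pos']
def pr(c,P):
    q=c['view']@np.r_[P,1];q=c['camera_matrix']@q[:3];return q[:2]/q[2]
# offsets: tcp at .0515 when pin grip centre .0535, tip .010
for n,h in(('tip',.0415),('collar',.0205),('top',-.0225)):
    for dx in(-.003,0,.003): print(n,dx,((pr(s,p+A@np.array([dx,0,h]))-[180,140])*580/180).round(1))
"
```

```text
tip -0.003 [222.5 394.8]
tip 0 [220.3 397.7]
tip 0.003 [218.  400.6]
collar -0.003 [220.4 365.2]
collar 0 [218.1 368.1]
collar 0.003 [215.8 370.9]
top -0.003 [215.7 302.2]
top 0 [213.4 304.9]
top 0.003 [211.  307.7]
```

Emit:
arm_command --pt "-2 0.3 0 0 -1" --pt "-4 0.5 0 0 -1" --pt "-4 0.6 0 0 -1" --pt "-4 0.6 0 0 -1" --pt "-4 0.6 0 0 -1"

```text
time_s: 6.65
tool_pos: [0.5389, 0.0528, 0.159]
orientation: [0.808, 0.59, -0.002, -0.001]
wrist_force: [0.3, 0.4, 0.0]
width: 0.198
grasp_force: 39.1
```

Emit:
arm_command --pt "-4 0.5 0 0 -1" --pt "-4 0.6 0 0 -1" --pt "-4 0.5 0 0 -1" --pt "-4 0.6 0 0 -1" --pt "-3.5 0.5 0 0 -1"

```text
time_s: 7.15
tool_pos: [0.5052, -0.1413, 0.1592]
orientation: [0.808, 0.589, -0.001, -0.001]
wrist_force: [0.3, -0.6, -0.4]
width: 0.198
grasp_force: 39.1
```

Emit:
arm_command --pt "-2 0.2 0 0 -1" --pt "0 0 0 -5 -1" --pt "0 0 0 -5 -1" --pt "0 0 0 -5 -1" --pt "0 0 0 0 -1"

```text
time_s: 7.65
tool_pos: [0.5015, -0.1591, 0.1592]
orientation: [0.724, 0.69, -0.001, -0.002]
wrist_force: [0.2, -0.6, -1.2]
width: 0.195
grasp_force: 39.1
```

```bash
python3 -c "
from h import *
go(.5019,-.1594,.0735,-.044)
s=cam('side')
st=manip.read_state();A=Ro.from_quat(st['orientation']).as_matrix();p=st['tool_pos']
def pr(c,P):
    q=c['view']@np.r_[P,1];q=c['camera_matrix']@q[:3];return q[:2]/q[2]
u,v=pr(s,p).astype(int)-[35,40];print(u,v)
for n,h in(('tip',.0415),('collarTop',.0185),('top',-.0225)): print(n,((pr(s,p+A@np.array([0,0,h]))-[u,v])*8).round(1))
cv2.imwrite('pics/s5.png',cv2.resize(s['img'][v:v+75,u:u+75,::-1],(600,600),interpolation=3))"
```

```text
t 7.65 pos [ 0.5015 -0.1591  0.1592] zax [-0.003  0.002 -1.   ] F [ 0.2 -0.6 -1.2] w 0.195 g 39.1
shift cm [-0.04  0.07  8.57] turn -0.2
xax [0.048 0.999] yax [ 0.999 -0.048]
259 121
tip [287.2 439.7]
collarTop [286.6 375.9]
top [285.5 258.9]
```

View pics/s5.png

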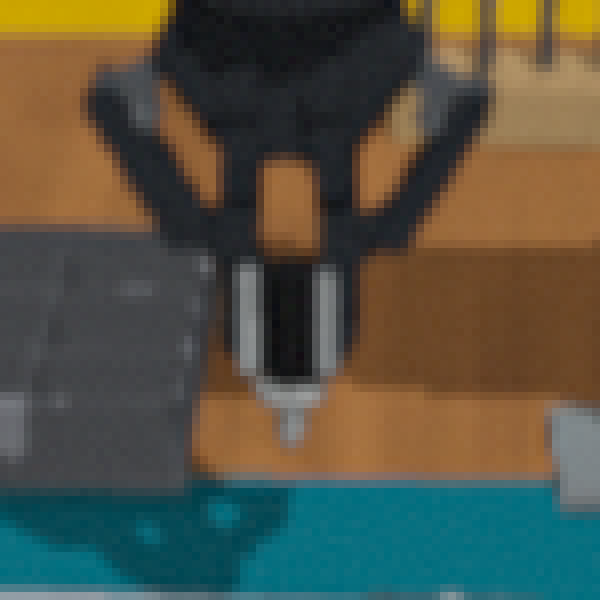

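The pin is upright and the tip is at (290,446), within 1 px of the prediction. Lowering to just above the bed in the start area, then checking the tip relative to the hole in the side view.

Emit:
arm_command --pt "0 0.1 2 0 -1" --pt "0 0 3 0 -1" --pt "0 0 2 0 -1" --pt "0 0 0.8 0 -1" --pt "0 0 0 0 -1"

```text
time_s: 8.2
tool_pos: [0.5024, -0.1589, 0.0815]
orientation: [0.724, 0.689, -0.001, -0.002]
wrist_force: [-0.6, -0.4, -0.2]
width: 0.201
grasp_force: 39.1
```

Emit:
arm_command --pt "0 0 0.2 0 -1" --pt "0 0 0.2 0 -1" --pt "0 0 0.1 0 -1" --pt "0 0 0 0 -1"

```text
time_s: 8.6
tool_pos: [0.5041, -0.1597, 0.0788]
orientation: [0.724, 0.69, 0.0, 0.0]
wrist_force: [0.4, -0.2, -0.9]
width: 0.195
grasp_force: 39.1
```

```bash
python3 -c "
from h import *
go(.5019,-.1594,.0735,-.044)
s=cam('side')
st=manip.read_state();A=Ro.from_quat(st['orientation']).as_matrix();p=st['tool_pos']
def pr(c,P):
    q=c['view']@np.r_[P,1];q=c['camera_matrix']@q[:3];return q[:2]/q[2]
q=pr(s,p+[0,0,-.0415]);print('tip px',q);u,v=q.astype(int)-[70,45];print(u,v)
print('tip',((q-[u,v])*8))
cv2.imwrite('pics/s6.png',cv2.resize(s['img'][v:v+70,u:u+100,::-1],(800,560),interpolation=3))"
```

```text
t 8.6 pos [ 0.5041 -0.1597  0.0788] zax [ 0.001 -0.    -1.   ] F [ 0.4 -0.2 -0.9] w 0.195 g 39.1
shift cm [ 0.02 -0.22  0.53] turn -0.3
xax [0.048 0.999] yax [ 0.999 -0.048]
tip px [294.1838655  202.61231696]
224 157
tip [561.47092397 364.89853569]
```

View pics/s6.png

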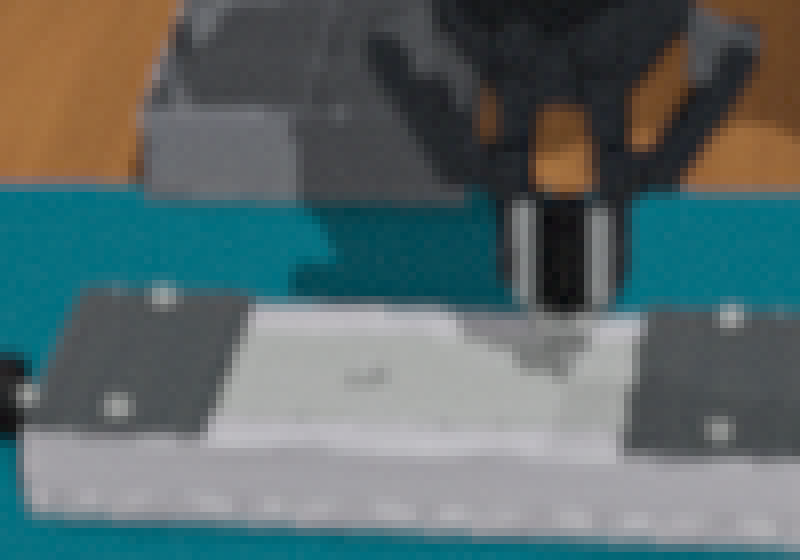

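Emit:
arm_command --pt "0 0 0.2 0 -1" --pt "0 0 0.1 0 -1" --pt "0 0 0 0 -1"

```text
time_s: 8.95
tool_pos: [0.5036, -0.1595, 0.0751]
orientation: [0.724, 0.69, -0.0, -0.0]
wrist_force: [0.0, -0.8, -1.3]
width: 0.201
grasp_force: 39.1
```

Emit:
arm_command --pt "0 0 0.1 0 -1" --pt "0 0 0 0 -1" --pt "0 0 0 0 -1"

```text
time_s: 9.25
tool_pos: [0.5037, -0.1596, 0.0743]
orientation: [0.724, 0.69, -0.0, -0.0]
wrist_force: [-0.2, 0.6, -0.0]
width: 0.199
grasp_force: 39.1
```

Emit:
arm_command --pt "0 0 0.1 0 -1" --pt "0 0 0 0 -1" --pt "0 0 0 0 -1"

```text
time_s: 9.55
tool_pos: [0.5039, -0.1597, 0.0735]
orientation: [0.724, 0.69, 0.0, 0.0]
wrist_force: [-0.7, -0.6, 0.3]
width: 0.198
grasp_force: 39.3
```

Emit:
arm_command --pt "0 0 0.1 0 -1" --pt "0 0 0 0 -1" --pt "0 0 0 0 -1"

```text
time_s: 9.85
tool_pos: [0.5041, -0.1597, 0.0731]
orientation: [0.724, 0.69, 0.0, 0.0]
wrist_force: [-2.3, 0.8, 6.1]
width: 0.2
grasp_force: 40.1
```

```bash
python3 -c "
from h import *
s=cam('side');np.set_printoptions(linewidth=200)
def pr(c,P):
    q=c['view']@np.r_[P,1];q=c['camera_matrix']@q[:3];return q[:2]/q[2]
g=cv2.cvtColor(s['img'],cv2.COLOR_RGB2GRAY)
q=pr(s,[.5041,-.1597,.032]);print('tip pred',q);u,v=q.astype(int)
print(u-8,v-12);print(g[v-12:v+7,u-8:u+9])
h=pr(s,[.5742,-.1626,.032]);print('hole pred',h);u,v=h.astype(int)
print(u-6,v-5);print(g[v-5:v+6,u-6:u+7])
"
```

```text
tip pred [294.16501776 204.3076493 ]
286 192
[[ 43  49  96 130  99  46  20  21  25  20  29  84 134 124  78  51  62]
 [ 45  51  97 131  98  44  18  21  27  22  29  82 132 125  76  46  65]
 [ 49  58 100 131  99  46  17  20  26  22  30  82 134 127  78  51  70]
 [ 72  77 109 129  98  45  19  20  25  22  24  80 131 131  95  76  92]
 [108 110 119 127  97  54  28  18  18  19  24  68 122 140 135 134 140]
 [131 129 128 125 110  94  70  48  40  44  57  78 118 161 174 177 179]
 [132 131 131 129 120 124 121 107  97 103 123 125 135 175 188 189 188]
 [124 125 126 125 117 129 143 141 135 141 153 150 142 172 181 181 177]
 [124 125 121 119 117 121 127 131 132 134 142 149 150 167 174 175 170]
 [149 147 132 122 119 117 110 107 111 111 126 160 171 173 173 175 169]
 [171 169 153 132 126 123 112 107 115 115 129 165 175 175 175 176 171]
 [173 174 168 155 149 146 125 122 130 133 144 168 173 173 174 175 170]
 [173 173 173 171 171 168 154 138 137 141 158 167 169 169 170 169 158]
 [171 173 173 173 174 174 169 158 149 151 159 163 162 162 163 161 136]
 [173 172 174 173 173 174 171 165 161 160 161 161 161 162 163
[... 246 characters left out ...]
70 170 167 166 166 166 167 169 167 166 148 106]]
hole pred [268.93696419 203.34868852]
262 198
[[182 183 182 181 180 180 179 178 179 181 181 181 179]
 [173 173 174 172 173 173 172 172 171 173 172 172 172]
 [171 171 170 170 171 170 170 171 171 170 171 171 170]
 [170 170 169 171 171 171 171 172 172 172 171 172 171]
 [171 170 171 170 171 171 170 173 168 164 167 171 171]
 [172 172 172 172 170 164 163 166 158 150 161 170 170]
 [173 173 173 172 169 158 154 155 150 150 162 170 173]
 [172 173 173 172 170 166 163 163 162 166 170 171 171]
 [172 172 173 173 172 172 171 172 173 174 173 172 172]
 [172 173 172 172 171 172 173 173 173 174 173 174 174]
 [167 170 171 171 171 173 172 173 173 173 174 173 174]]
```

Contact is made in the start area. Sliding toward the knob end.

Emit:
arm_command --pt "0 0.3 0 0 -1" --pt "0 0.5 0 0 -1" --pt "0 0.5 0 0 -1" --pt "0 0.5 0 0 -1" --pt "0 0.5 0 0 -1"

```text
time_s: 10.4
tool_pos: [0.5265, -0.1609, 0.0731]
orientation: [0.724, 0.69, -0.001, -0.0]
wrist_force: [-3.6, 0.0, 8.1]
width: 0.198
grasp_force: 40.3
```

Emit:
arm_command --pt "0 0.5 0 0 -1" --pt "0 0.5 0 0 -1" --pt "0 0.5 0 0 -1" --pt "0 0.5 0 0 -1" --pt "0 0.3 0 0 -1"

```text
time_s: 10.9
tool_pos: [0.5497, -0.1621, 0.0731]
orientation: [0.724, 0.69, -0.0, -0.0]
wrist_force: [-4.4, 0.7, 7.9]
width: 0.198
grasp_force: 39.9
```

```bash
python3 -c "
from h import *
go(.5742,-.1626,.0731,-.044)"
```

```text
t 10.9 pos [ 0.5497 -0.1621  0.0731] zax [-0.001 -0.    -1.   ] F [-4.4  0.7  7.9] w 0.198 g 39.9
shift cm [ 0.07  2.45 -0.  ] turn -0.2
xax [0.048 0.999] yax [ 0.999 -0.048]
```

Emit:
arm_command --pt "0.03 0.4 0 0 -1" --pt "0.02 0.4 0 0 -1" --pt "0.02 0.4 0 0 -1" --pt "0 0.3 0 0 -1" --pt "0 0 0 0 -1"

```text
time_s: 11.4
tool_pos: [0.5656, -0.1622, 0.0733]
orientation: [0.724, 0.69, 0.0, 0.001]
wrist_force: [-0.0, 0.8, 3.8]
width: 0.195
grasp_force: 39.7
```

Emit:
arm_command --pt "0 0.15 0 0 -1" --pt "0 0.15 0 0 -1" --pt "0 0 0 0 -1"

```text
time_s: 11.7
tool_pos: [0.5679, -0.1622, 0.0728]
orientation: [0.724, 0.69, -0.0, 0.0]
wrist_force: [-1.4, -0.2, 3.9]
width: 0.199
grasp_force: 39.7
```

Emit:
arm_command --pt "0 0.15 0 0 -1" --pt "0 0.1 0 0 -1" --pt "0 0 0 0 -1"

```text
time_s: 12.0
tool_pos: [0.5701, -0.1619, 0.0717]
orientation: [0.724, 0.69, -0.0, -0.0]
wrist_force: [0.3, 0.4, -0.7]
width: 0.2
grasp_force: 39.2
```

The tip has dropped: z is down and the force gone. Centring over the hole and lowering gently.

Emit:
arm_command --pt "0 0.15 0 0 -1" --pt "0 0.15 0 0 -1" --pt "0 0 0.1 0 -1" --pt "0 0 0.1 0 -1" --pt "0 0 0 0 -1"

```text
time_s: 12.5
tool_pos: [0.573, -0.1621, 0.07]
orientation: [0.724, 0.69, -0.0, -0.0]
wrist_force: [-0.0, 0.3, -0.9]
width: 0.202
grasp_force: 39.2
```

Emit:
arm_command --pt "0 0 0.1 0 -1" --pt "0 0 0.1 0 -1" --pt "0 0 0 0 -1"

```text
time_s: 12.8
tool_pos: [0.5731, -0.1622, 0.0681]
orientation: [0.724, 0.69, -0.0, -0.0]
wrist_force: [-1.2, 0.3, -0.4]
width: 0.197
grasp_force: 39.2
```

Emit:
arm_command --pt "0 0 0.1 0 -1" --pt "0 0 0.1 0 -1" --pt "0 0 0.1 0 -1" --pt "0 0 0 0 -1"

```text
time_s: 13.2
tool_pos: [0.5731, -0.1622, 0.0651]
orientation: [0.724, 0.69, -0.0, -0.0]
wrist_force: [0.1, -0.0, -1.2]
width: 0.199
grasp_force: 39.2
```

Emit:
arm_command --pt "0 0 0.15 0 -1" --pt "0 0 0.15 0 -1" --pt "0 0 0.15 0 -1" --pt "0 0 0.1 0 -1" --pt "0 0 0 0 -1"

```text
time_s: 13.7
tool_pos: [0.573, -0.1622, 0.0595]
orientation: [0.724, 0.69, -0.0, -0.0]
wrist_force: [0.6, 0.1, -1.1]
width: 0.194
grasp_force: 39.2
```

Emit:
arm_command --pt "0 0 0.1 0 -1" --pt "0 0 0.1 0 -1" --pt "0 0 0.1 0 -1" --pt "0 0 0 0 -1" --pt "0 0 0 0 -1"

```text
time_s: 14.2
tool_pos: [0.5732, -0.1622, 0.0567]
orientation: [0.724, 0.69, -0.0, -0.0]
wrist_force: [0.4, -0.6, -1.1]
width: 0.203
grasp_force: 39.2
```

Emit:
arm_command --pt "0 0 0.1 0 -1" --pt "0 0 0.05 0 -1" --pt "0 0 0 0 -1"

```text
time_s: 14.5
tool_pos: [0.5733, -0.1623, 0.0555]
orientation: [0.724, 0.69, 0.0, 0.0]
wrist_force: [-1.7, 0.2, 1.6]
width: 0.196
grasp_force: 39.5
```

Emit:
arm_command --pt "0 0 0.1 0 -1" --pt "0 0 0 0 -1" --pt "0 0 0 0 -1"

```text
time_s: 14.8
tool_pos: [0.5733, -0.1623, 0.0555]
orientation: [0.724, 0.69, -0.0, 0.0]
wrist_force: [-4.5, 1.3, 8.4]
width: 0.201
grasp_force: 40.3
```

Seated: firm stop at 18 mm depth. Releasing.

Emit:
arm_command --pt "0 0 -0.1 0 -1" --pt "0 0 0 0 -0.5" --pt "0 0 0 0 -0.3" --pt "0 0 0 0 0" --pt "0 0 0 0 0"

```text
time_s: 15.3
tool_pos: [0.5731, -0.1622, 0.0551]
orientation: [0.724, 0.69, -0.0, -0.0]
wrist_force: [-0.1, 1.1, 0.7]
width: 0.498
grasp_force: 0.0
```

Emit:
arm_command --pt "0 0 0 0 0" --pt "0 0 -0.5 0 0" --pt "0 0 -1 0 0" --pt "0 0 -2 0 0" --pt "0 0 -3 0 0"

```text
time_s: 15.8
tool_pos: [0.5721, -0.1618, 0.12]
orientation: [0.724, 0.69, -0.001, -0.001]
wrist_force: [-0.7, -0.4, -0.4]
width: 0.502
grasp_force: 0.0
```

Emit:
arm_command --pt "0 0 -4 0 0" --pt "-4 0 -3 0 0" --pt "-4 0 0 0 0" --pt "-4 0 0 0 0" --pt "0 0 0 0 0"

```text
time_s: 16.3
tool_pos: [0.5671, -0.2871, 0.1921]
orientation: [0.725, 0.688, -0.0, 0.002]
wrist_force: [0.1, -0.3, -1.0]
width: 0.5
grasp_force: 0.0
```

```bash
python3 -c "
from h import *
t=cam('top');s=cam('side')
a=cv2.resize(s['img'][160:340,160:400,::-1],(400,300),interpolation=3)
a2=cv2.resize(s['img'][180:230,250:310,::-1],(360,300),interpolation=3)
b=cv2.resize(t['img'][100:350,90:400,::-1],(400,322),interpolation=3)
o=np.zeros((600,800,3),np.uint8);o[:300,:400]=a;o[300:600,:360]=a2;o[:322,400:]=b
cv2.imwrite('pics/f.png',o)
print(manip.read_state()['wrist_force'],manip.read_state()['width'])"
```

```text
[-0.66094781  0.1794086   1.25591426] 0.5000679623965046
```

View pics/f.png

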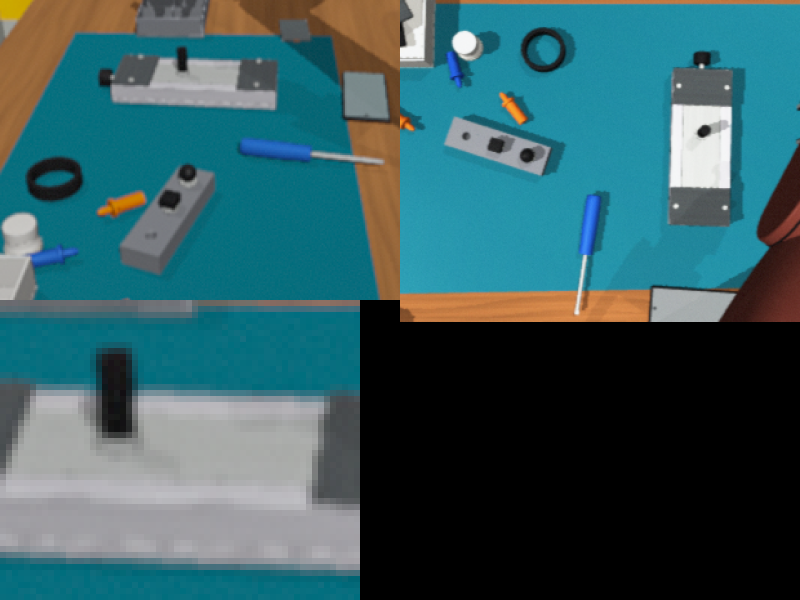

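The picture shows the long pin upright in the bed (crop grip (115,390)) with its collar on the bed. The other two pins are in the rack and the listed bystanders are where they were. Handing in.

```bash
python3 -c "
from cell import manip
print(manip.finish_job())"
```

```text
the job is handed in; nothing more can be done
None
```

The long-grip pin is seated upright and fully home in the bed's blind hole, released and handed in at about 16 s; the other two rack pins and listed bystanders are unmoved, but the loose orange and blue look-alike pins toppled mid-run, apparently on their own with no contact seen.

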